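Clear up after the sweet-making class

TASK

Clear the table after the sweet-making class. Stand the red and the green colour bottle upright in the caddy, each in the bay whose pad has its own colour; lay the two wooden things flat on the drying rack, each lengthwise and centred between the four pegs of the bay that fits it (press mould in the wide bay, beech stick in the narrow one); and put the steel jigger into the steel bowl for washing. Leave the yellow bottle standing in its bay and do not disturb the amber dropper bottle in front of the drawers.

Things in the scene. Friction and masses are not known exactly. Their poses are not given: they have to be found in the camera images.
- red_bottle: little round food-colour bottle with red body and white cap and nozzle, standing upright on the table; body 25 mm diameter up to 43 mm height, cap 18 mm diameter, 68 mm tall in all, 28 g. Origin at the centre of its underside, z up along its axis. Its place: the caddy bay with the red pad. (A row of such bottles at the table's far edge is scenery.)
- green_bottle: the same little bottle with green body, standing upright on the table; same size and origin. Its place: the caddy bay with the green pad.
- yellow_bottle: the same little bottle with yellow body; it already stands in the middle, yellow bay of the caddy and stays there. Same size and origin.
- press_mould: carved brown wooden press mould, a bar with two carved rosettes on its upper face, lying flat: 58 mm wide (its x), 160 mm long (its y), 27 mm high, about 110 g. Origin at the centre of its underside. Take it across its 58 mm width at the middle.
- stick: plain light beech shaping stick of triangular to trapezoid section, lying flat: 28 mm wide at the foot (its x), 105 mm long (its y), 25 mm high, about 45 g; it narrows towards the top. Origin at the centre of its underside. Take it across its width at the middle, low down.
- jigger: double-ended steel jigger (hourglass measuring cup), standing upright on the table; 41 mm diameter at the top rim, 100 mm tall, 70 g. Origin at the centre of its underside, z up. For grasping it acts as solid between its rims (the waist is filled), so take it near the top rim.
- rack: slatted wooden drying rack, fixed, 200 (its x) by 172 mm (its y). Origin at the underside's centre; slat tops at z = 20 mm. Eight dark pegs, 8 mm thick, 25 mm above the slats, at x = +-30, y = -78, +4, +23, +75 mm, mark two bays along x: wide, for the mould (centre line y = -37, 74 mm free), and narrow, for the stick (y = +49, 44 mm free). Room for fingers at x = -25 to 25. Middles belong at x = 0.
- caddy: white plastic caddy, fixed, 50 mm (its x) by 142 mm (its y), 28 mm high, an 11 mm lip at each end. Origin at the underside's centre. Three square bays, 42 mm free inside, in a row along y: red centred at y = +46, yellow at 0, green at -46 mm (x = 0). Each has a pad of its colour on the floor and a dot on the outer -x wall; bottles stand on the pad, at z = 7 mm.
- bowl: empty round steel bowl with a rolled rim, standing loose on the open table near the other things (a fuller bowl far to the left is scenery): 158 mm across the rim, 56 mm high, flat floor about 95 mm across and 3 mm above the origin. Origin at the centre of its underside.
- amber_bottle: bystander: amber glass dropper bottle with black rubber bulb, 33 mm across, 102 mm tall, standing loose just in front of the grey drawer chest. Origin at the centre of its underside. Not to be disturbed.

How it is judged:
By the outcome, as a careful person would: the job done as asked, in the order asked, and still so for the second after the job is handed in, with the robot touching nothing.
It also fails if it takes over 128 s, if anything falls off the work surface, if the arm or the gripper's body presses on something with over 40 N, if the wrist force passes 120 N, or if a joint passes its speed limit or range.

ROBOT

A 6-joint arm with a two-finger parallel gripper is mounted at the origin on a cart in front of the work surface, level with it; the furniture and walls round the work are solid. World frame = base frame: x ahead of the robot, y to its left, z up, the work surface at z = 0. Lengths are in mm, angles in degrees, forces in N, time in s.
With the tool pointing down it reaches from about 350 to 850 mm from the base axis. Payload 8.1 kg.
Tool frame: the origin (TCP) lies at the very end of the fingers, on their centre line; the grasp point (between the pads) lies 19 mm behind it; z points along the fingers, y is the line along which they close (so a half turn about z gives the same grasp; the last joint's range is limited). The gripper opens to 85 mm and grips with 20 to 120 N. Pads are 22 mm wide; open, the fingers measure 114 mm over their backs; the gripper's body (76 mm by 85 mm) begins 54 mm behind the grasp point. The pads swing forward as they close: fully open they stand 13 mm farther back than shut.
Start: joints at [68.847, 7.471, 85.268, -0, 87.261, -4.893], TCP at [167.981, 576.01, 231.292] pointing down, gripper open.
Joint ranges: [-169.43, 169.43], [-51.17, 129.36], [1.28, 143.12], [-76.62, 256.62], [0, 156.53], [-152.29, 152.29]. Speed limits (degrees/s): [136.94, 136.94, 159.86, 180, 180, 180].

INTERFACE

Orientations are given as [roll, pitch, yaw] about the fixed x, y, z axes, in that order (R = Rz(yaw) Ry(pitch) Rx(roll)).
In Python, from bench import sense, eyes, job, models gives the robot as it stands. The module is installed in compiled form; this text tells all that it offers.
- The arm moves only by the tool apply_moves, never from a script. Its argument "rows" is a list of rows, each a list of 6 numbers: the shift along the tool's x, y, z in mm, then the turn, a rotation vector about the tool's x, y, z in rad. In form: [[dx, dy, dz, rx, ry, rz], ...]. A call has exactly 5 rows; each row shifts and turns the commanded pose from where the row before left it, along the tool's axes as they then stand; what a row does not reach is not made up. A row lasts 1/8 s, in which the tool goes at most 62.5 mm and 10.7 degrees, less where a joint would pass 70% of its speed; a pose out of reach is approached as far as the arm can. A call is refused whole if a number of a shift passes 62.5 or a number of a turn 0.188, either way. A call with a gripper value outside its range is refused whole. "fingers" is the finger opening in mm, from 0 to 85.4, set as the call begins (left out, the last holds). The fingers move at their own pace and stop on an object; "grip_force" is the grip in N (left out, the last holds). Time passes only in rows, so rows that do not move let the fingers close, or fill a call up. It gives the time, the measured TCP pose, the force, the opening and the grip force at its end, in the units of the state.
- sense(): the state, without advancing time (a new reading comes with each control period).
- eyes.snapshot(name): name is "scene" or "top" or "wrist"; returns (picture, depth): 420x560x3 uint8, red, green, blue; 420x560 float32, mm along the optical axis (not along the pixel's ray), 0 where there is no reading.
- eyes.get_calibration(name): a dict with "intrinsics" (3x3 intrinsics, pixels), "R" (3x3) and "t" (3): a world point X has camera coordinates R X + t; the wrist camera has in their place "mount" (4x4, takes a point from camera to tool coordinates, whose origin is the TCP and whose axes are the flange's). Camera axes: x right, y down, z forward; pixel columns grow to the right and rows downward; lengths in mm; the calibration is good to about 2 mm. A picture is of the moment at which its call begins: read the wrist's pose just before it. get_calibration takes no time and is no camera call.
- job.hand_in(): hands the job in; it is judged then, once.
Trained networks look in the newest picture that a camera, given by its name, has taken for a name from the list of things; names that differ only in an ending like _2 or _b are one class to them, and where a whole thing is asked for, a point or a joint stands for the part that bears it (a point fixed in the world has none). Each returns a list of dicts, best first, with "confidence" (0 to 1); they miss things now and then, are a little off and sometimes report something else, mostly with a low value. They report only what shows in the picture. A call takes as long as a camera call.
- models.boxes_of(name, camera): "xyz" ([x, y, z] in mm, in world coordinates, good to about 4 mm: the middle of the surface that is visible of it).
- models.cut_out(name, camera): "pixels" (420x560 bool, what is visible of it).
- models.place_of(name, camera): "xyz" ([x, y, z] in mm, in world coordinates, good to about 4 mm: a listed point, or the origin of a listed thing).
The state is a dict: "time": time; "joint_pos": joint angles; "qd": joint speeds; "joint_efforts": joint torques, N m; "tool_pos": TCP position; "tcp_rot": TCP orientation; "ft_force": force on the tool from outside, world axes, zero at the start; "wrist_torque": the same for the moment, N m; "finger_gap": finger opening in mm; "grip_force": force on a finger pad.
Only numpy, scipy, OpenCV 4.12 (cv2) and the standard library are available. Lean on these libraries where they do the work, as an engineer would, in place of code of your own. Each camera call takes 0.05 s, during which the arm holds its last target. There are 200 camera calls.

## Working session

There is one attempt and no reset: what is moved stays moved. The work goes in short steps, Python scripts to look and compute and a tool call to move; the robot and the scene stay as the last step left them, time stands still between calls to the robot, and variables do not carry over. Pictures are saved under pics/ and viewed, at most 14 in all, crops included, and the job is handed in when it is done.

Besides the shell and the picture viewer there is one more tool, called after "Request:" in YAML: its name, and indented under it one key for each argument. apply_moves: Moves the arm, as the interface text tells. Its arguments: {"type":"object","properties":{"rows":{"type":"array"},"fingers":{"type":"number"},"grip_force":{"type":"number"}},"required":["rows"]}

```bash
mkdir -p pics
cat > h.py <<'E'
import numpy as np, cv2
from bench import sense, eyes, job, models
from scipy.spatial.transform import Rotation as Ro
def save(im,n): cv2.imwrite('pics/'+n,im[:,:,::-1])
def cloud(name,depth,st=None):
    c=eyes.get_calibration(name);K=np.array(c['intrinsics'])
    v,u=np.mgrid[:420,:560]
    P=np.stack([(u-K[0,2])/K[0,0]*depth,(v-K[1,2])/K[1,1]*depth,depth],-1)
    if 'R' in c: return (P-np.array(c['t']))@np.array(c['R'])
    M=np.array(c['mount']);P=P@M[:3,:3].T+M[:3,3]
    R=Ro.from_euler('xyz',st['tcp_rot'],degrees=True).as_matrix()
    return P@R.T+np.array(st['tool_pos'])
E
python3 - <<'E'
from h import *
s=sense();print(s)
for n in('scene','top'):
    p,d=eyes.snapshot(n);save(p,n+'1.png');np.save(n+'.npy',d)
for o in 'red_bottle green_bottle yellow_bottle press_mould stick jigger rack caddy bowl amber_bottle'.split():
    for n in ('top','scene'):
        r=models.place_of(o,n)
        print(o,n,[(np.round(q['xyz']).tolist(),round(q['confidence'],2)) for q in r[:3]])
print(eyes.get_calibration('wrist'))
E
```

```text
{'time': 0.0, 'joint_pos': array([ 6.88466755e+01,  7.51552492e+00,  8.53287546e+01,  2.53112326e-03,
        8.72625498e+01, -4.89192269e+00]), 'qd': array([-0.04434515, -0.05076596,  0.08257604, -0.03465793,  0.06490737,
       -0.12480387]), 'joint_efforts': array([ 9.15120690e-04, -5.69357371e+01, -5.00573552e+01, -2.15891455e-04,
        1.40571536e-02, -2.63373664e-05]), 'tool_pos': array([167.76432713, 575.49548225, 230.24512628]), 'tcp_rot': array([-1.79893775e+02, -1.16288197e-02,  1.63738464e+02]), 'ft_force': array([ 1.14482831, -0.25940326,  0.38175418]), 'wrist_torque': array([ 0.05424165,  0.04384801, -0.04907324]), 'grip_force': 0.0, 'finger_gap': 85.34841830679721}
red_bottle top [([361.0, -252.0, -0.0], 0.63)]
red_bottle scene [([363.0, -255.0, 2.0], 0.87)]
green_bottle top [([355.0, 245.0, -4.0], 0.56)]
green_bottle scene [([359.0, 244.0, 2.0], 0.53)]
yellow_bottle top [([499.0, 412.0, 8.0], 0.49)]
yellow_bottle scene [([501.0, 419.0, 8.0], 0.45)]
press_mould top [([423.0, -93.0, -2.0], 0.62)]
press_mould scene [([423.0, -94.0, 0.0], 0.57)]
stick top [([421.0, 111.0
[... 280 characters left out ...]
bowl top [([566.0, -246.0, -1.0], 0.97)]
bowl scene [([571.0, -246.0, -2.0], 0.93)]
amber_bottle top [([703.0, -28.0, 0.0], 0.57)]
amber_bottle scene [([695.0, -27.0, 0.0], 0.78)]
{'intrinsics': array([[351.82113163,   0.        , 275.49101454],
       [  0.        , 351.82113163, 208.13567816],
       [  0.        ,   0.        ,   1.        ]]), 'mount': array([[-1.22749119e-03, -9.55325948e-01, -2.95551731e-01,
         7.50450158e+01],
       [ 9.99999153e-01, -1.30035581e-03,  4.99861544e-05,
         1.32693437e-01],
       [-4.32075482e-04, -2.95551420e-01,  9.55326736e-01,
        -1.42147513e+02],
       [ 0.00000000e+00,  0.00000000e+00,  0.00000000e+00,
         1.00000000e+00]])}
```

View pics/top1.png

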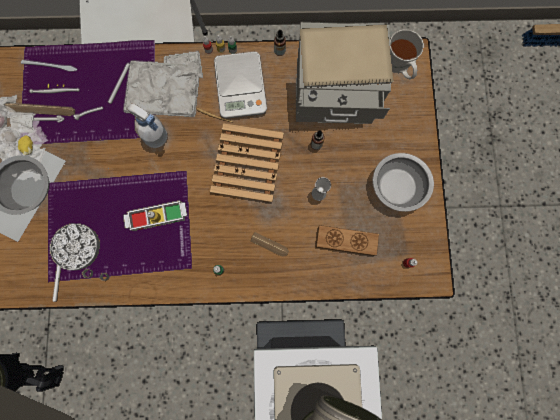

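View pics/scene1.png

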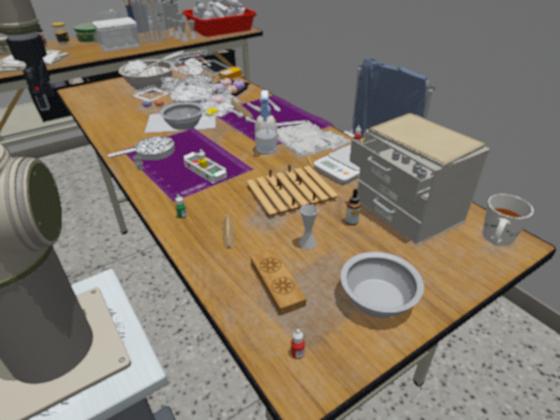

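Run:
```python
from h import *
P=cloud('top',np.load('top.npy'))
X,Y,Z=P[...,0],P[...,1],P[...,2]
def rect(cx,cy,r,z0,z1,nm):
    m=(abs(X-cx)<r)&(abs(Y-cy)<r)&(Z>z0)&(Z<z1)
    q=P[m][:,:2].astype(np.float32); print(nm,len(q),cv2.minAreaRect(q), 'z',np.percentile(P[m][:,2],[5,50,95]).round(1),'mean',q.mean(0).round(1))
rect(423,-94,110,15,40,'mould')
rect(420,112,80,8,40,'stick low'); rect(420,112,80,20,40,'stick top')
rect(646,172,150,12,27,'rack'); rect(646,172,150,32,55,'pegs')
rect(502,415,100,12,34,'caddy')
rect(556,-25,40,85,110,'jigger')
rect(568,-246,110,45,70,'bowl')
rect(361,-253,30,30,75,'red'); rect(357,245,30,30,75,'green'); rect(500,414,21,40,80,'yellow'); rect(700,-27,28,50,120,'amber')
```

```text
mould 1348 ((421.7473449707031, -95.06262969970703), (160.3545379638672, 58.72624206542969), 80.25247955322266) z [21.2 25.  28.6] mean [421.  -94.3]
stick low 280 ((416.1148681640625, 110.16585540771484), (103.45423126220703, 23.189180374145508), 63.01327896118164) z [ 9.1 16.1 24.3] mean [416.3 111.3]
stick top 74 ((417.16290283203125, 113.49829864501953), (96.55596160888672, 7.971433639526367), 63.127220153808594) z [20.6 22.5 25.4] mean [417.5 113.2]
rack 3489 ((677.3675537109375, 188.68418884277344), (297.6351013183594, 259.3799743652344), 79.88240814208984) z [14.3 18.5 22.4] mean [654.8 168.5]
pegs 76 ((666.5245971679688, 116.43864440917969), (144.00906372070312, 273.1978759765625), 27.666118621826172) z [32.6 41.2 49.6] mean [672.8 137.1]
caddy 562 ((499.33935546875, 412.427734375), (51.89583206176758, 165.96044921875), 10.338189125061035) z [14.1 24.4 29.2] mean [498.6 413.4]
jigger 80 ((555.0095825195312, -28.359813690185547), (38.04433059692383, 39.02836990356445), 42.31936264038086) z [ 85.5  94.9 100.4] mean [560.1 -31.2]
bowl 819 ((567.9906616210938, -244.02117919921875), (158.18600463867188, 157.64071655273438), 41.70691680908203) z [48.8 52.8 56.8] mean [ 571.  -248.7]
red 80 ((357.8348693847656, -252.63050842285156), (24.01427459716797, 18.828609466552734), 21.939924240112305) z [31.6 48.1 63.3] mean [ 358.  -251.3]
green 76 ((352.9034729003906, 244.33966064453125), (22.563095092773438, 23.17517852783203), 44.88642501831055) z [31.1 48.5 62.4] mean [352.3 242.9]
yellow 70 ((496.1923522949219, 411.6526794433594), (20.096303939819336, 21.899032592773438), 62.260005950927734) z [41.2 57.1 68.3] mean [495.5 410.7]
amber 131 ((692.7568969726562, -25.1771183013916), (32.33681869506836, 28.87101173400879), 73.99529266357422) z [53.3 66.7 96.7] mean [689.8 -24.2]
```

The top view shows the red bottle at pixel (410,263), green (219,269), stick (268,243), mould (347,240) and jigger (321,189). The bowl is at (402,184), the rack at (247,162) and the caddy at (155,215), with its red pad on the left (+y). All of this agrees with the networks. The cloud puts the caddy at about 10.3°, with its +y pointing to the left.

```bash
cat >> h.py <<'E'
def plan(wps,step=58,st=None):
    """wps: (x,y,z,yaw[,step]); prints rows (tool pointing down) in fives"""
    s=st or sense();p=np.array(s['tool_pos']);yaw=s['tcp_rot'][2];rows=[]
    for w in wps:
        t=np.array(w[:3],float);stp=w[4] if len(w)>4 else step
        dy=(w[3]-yaw+180)%360-180
        n=int(max(1,np.ceil(np.linalg.norm(t-p)/stp),np.ceil(np.radians(abs(dy))/.18)))
        for i in range(n):
            d=(t-p)/(n-i);dy=((w[3]-yaw+180)%360-180)/(n-i)
            c,q=np.cos(np.radians(yaw)),np.sin(np.radians(yaw))
            r=[round(c*d[0]+q*d[1],1),round(q*d[0]-c*d[1],1),round(-d[2],1),0,0,round(-np.radians(dy),3)]
            rows.append(r)
            p=p+np.array([c*r[0]+q*r[1],q*r[0]-c*r[1],-r[2]]);yaw-=np.degrees(r[5])
    while len(rows)%5: rows.append([0]*6)
    for i in range(0,len(rows),5): print(str(rows[i:i+5]).replace('.0,',',').replace(' ',''))
    print('end',p.round(1),round(yaw,1))
E
python3 -c "
from h import *
plan([(400,420,230,130),(480,0,220,100.3),(358,-200,190,100.3)])"
```

```text
[[np.float64(-53.3),np.float64(-17.0),np.float64(0.3),0,0,np.float64(0.118)],[np.float64(-54.9),np.float64(-10.6),np.float64(0.3),0,0,np.float64(0.118)],[np.float64(-55.8),np.float64(-4.0),np.float64(0.2),0,0,np.float64(0.118)],[np.float64(-55.8),np.float64(2.6),np.float64(0.3),0,0,np.float64(0.117)],[np.float64(-55.2),np.float64(9.1),np.float64(0.2),0,0,np.float64(0.118)]]
[[np.float64(-46.6),np.float64(-26.1),np.float64(1.3),0,0,np.float64(0.065)],[np.float64(-48.2),np.float64(-23.0),np.float64(1.2),0,0,np.float64(0.065)],[np.float64(-49.6),np.float64(-19.8),np.float64(1.3),0,0,np.float64(0.065)],[np.float64(-50.8),np.float64(-16.5),np.float64(1.2),0,0,np.float64(0.065)],[np.float64(-51.8),np.float64(-13.2),np.float64(1.3),0,0,np.float64(0.065)]]
[[np.float64(-52.6),np.float64(-9.8),np.float64(1.2),0,0,np.float64(0.064)],[np.float64(-53.1),np.float64(-6.5),np.float64(1.3),0,0,np.float64(0.065)],[np.float64(-53.4),np.float64(-3.0),np.float64(1.2),0,0,np.float64(0.064)],[np.float64(-35.0),np.float64(-31.2),np.float64(6.0),0,0,np.float64(0.0)],[np.float64(-35.0),np.float64(-31.1),np.float64(6.0),0,0,np.float64(0.0)]]
[[np.float64(-35.0),np.float64(-31.2),np.float64(6.0),0,0,np.float64(0.0)],[np.float64(-35.0),np.float64(-31.1),np.float64(6.0),0,0,np.float64(0.0)],[np.float64(-34.9),np.float64(-31.2),np.float64(6.0),0,0,np.float64(0.0)],[0,0,0,0,0,0],[0,0,0,0,0,0]]
end [ 358. -200.  190.] 100.3
```

```bash
sed -i 's/r=\[round(c\*d\[0\]+q\*d\[1\],1),round(q\*d\[0\]-c\*d\[1\],1),round(-d\[2\],1),0,0,round(-np.radians(dy),3)\]/r=[float(v) for v in (round(c*d[0]+q*d[1],1),round(q*d[0]-c*d[1],1),round(-d[2],1),0,0,round(-np.radians(dy),3))]/' h.py; grep -n "r=\[" h.py
```

```text
23:            r=[float(v) for v in (round(c*d[0]+q*d[1],1),round(q*d[0]-c*d[1],1),round(-d[2],1),0,0,round(-np.radians(dy),3))]
```

Request:
apply_moves:
  rows:
    - [-53, -17, 0, 0, 0, 0.118]
    - [-55, -11, 0, 0, 0, 0.118]
    - [-56, -4, 0, 0, 0, 0.118]
    - [-56, 3, 0, 0, 0, 0.118]
    - [-55, 9, 0, 0, 0, 0.118]
  fingers: 60
  grip_force: 30

```text
time: 1.72
tool_pos: [401.4, 418.7, 231.5]
tcp_rot: [180.0, -0.0, 129.7]
ft_force: [-0.5, 1.5, 0.0]
finger_gap: 59.9
grip_force: 0.0
```

Request:
apply_moves:
  rows:
    - [-47, -26, 1, 0, 0, 0.065]
    - [-48, -23, 1, 0, 0, 0.065]
    - [-50, -20, 1, 0, 0, 0.065]
    - [-51, -17, 1, 0, 0, 0.065]
    - [-52, -13, 1, 0, 0, 0.065]

```text
time: 2.35
tool_pos: [450.0, 154.7, 226.5]
tcp_rot: [180.0, 0.0, 111.2]
ft_force: [0.6, -0.0, -0.0]
finger_gap: 60.4
grip_force: 0.0
```

Request:
apply_moves:
  rows:
    - [-53, -10, 1, 0, 0, 0.065]
    - [-53, -6, 1, 0, 0, 0.065]
    - [-53, -3, 1, 0, 0, 0.065]
    - [-35, -31, 6, 0, 0, 0]
    - [-35, -31, 6, 0, 0, 0]

```text
time: 2.98
tool_pos: [430.6, -82.4, 211.2]
tcp_rot: [180.0, 0.0, 100.1]
ft_force: [0.2, -0.4, 0.6]
finger_gap: 60.3
grip_force: 0.0
```

Request:
apply_moves:
  rows:
    - [-35, -31, 6, 0, 0, 0]
    - [-35, -31, 6, 0, 0, 0]
    - [-35, -31, 6, 0, 0, 0]
    - [0, 0, 0, 0, 0, 0]
    - [0, 0, 0, 0, 0, 0]

```text
time: 3.6
tool_pos: [358.4, -200.5, 193.5]
tcp_rot: [180.0, -0.0, 100.1]
ft_force: [0.3, 1.3, 0.5]
finger_gap: 60.0
grip_force: 0.0
```

```bash
cat >> h.py <<'E'
def look(name,nm):
    s=sense();p,d=eyes.snapshot(name);save(p,nm)
    return s,p,cloud(name,d,s)
def rect(P,cx,cy,r,z0,z1,nm):
    m=(abs(P[...,0]-cx)<r)&(abs(P[...,1]-cy)<r)&(P[...,2]>z0)&(P[...,2]<z1)
    q=P[m]; R=cv2.minAreaRect(q[:,:2].astype(np.float32))
    print(nm,len(q),[np.round(a,1) for a in R],'mean',q.mean(0).round(1))
E
python3 - <<'E'
from h import *
s,p,P=look('wrist','w1.png');print(s['tool_pos'],s['tcp_rot'],s['time'])
rect(P,358,-252,35,50,80,'red cap');rect(P,358,-252,35,5,40,'red body')
r=models.place_of('red_bottle','wrist');print(r)
plan([(358,-252,120,100.3),(358,-252,24,100.3,25)])
E
```

```text
[ 358.41732138 -200.54589359  193.52715854] [ 1.79964704e+02 -3.71732387e-03  1.00086764e+02] 3.6
red cap 295 [array([ 360.6, -253.1]), array([15.9, 15.9]), np.float64(7.6)] mean [ 360.3 -251.3   57.5]
red body 490 [array([ 360.7, -251.1]), array([24.8, 20.3]), np.float64(8.2)] mean [ 360.2 -246.    27.6]
[{'xyz': [361.8, -254.8, 0.3], 'confidence': 0.62}]
[[-25.5,-5,36.8,0,0,-0.001],[-25.6,-5,36.8,0,0,-0.001],[0,-0,24,0,0,0.0],[0,-0,24,0,0,0.0],[0,-0,24,0,0,0.0]]
[[0,-0,24,0,0,0.0],[0,0,0,0,0,0],[0,0,0,0,0,0],[0,0,0,0,0,0],[0,0,0,0,0,0]]
end [ 358.1 -252.    24. ] 100.3
```

Request:
apply_moves:
  rows:
    - [-26, -3.5, 37, 0, 0, 0]
    - [-26, -3.5, 37, 0, 0, 0]
    - [0, 0, 32, 0, 0, 0]
    - [0, 0, 32, 0, 0, 0]
    - [0, 0, 31.5, 0, 0, 0]

```text
time: 4.32
tool_pos: [361.4, -252.2, 22.9]
tcp_rot: [180.0, 0.0, 100.3]
ft_force: [0.2, 0.2, 0.5]
finger_gap: 59.8
grip_force: 0.0
```

Request:
apply_moves:
  rows:
    - [0, 0, 0, 0, 0, 0]
    - [0, 0, 0, 0, 0, 0]
    - [0, 0, 0, 0, 0, 0]
    - [0, 0, 0, 0, 0, 0]
    - [0, 0, 0, 0, 0, 0]
  fingers: 10

```text
time: 4.95
tool_pos: [361.3, -253.9, 25.0]
tcp_rot: [179.9, 0.1, 100.1]
ft_force: [0.6, 0.6, 6.3]
finger_gap: 22.6
grip_force: 29.9
```

Request:
apply_moves:
  rows:
    - [0, 0, -30, 0, 0, 0]
    - [0, 0, -40, 0, 0, 0]
    - [0, 0, -40, 0, 0, 0]
    - [0, 0, -40, 0, 0, 0]
    - [0, 0, 0, 0, 0, 0]

```text
time: 5.58
tool_pos: [362.2, -254.8, 177.8]
tcp_rot: [179.7, 0.3, 100.1]
ft_force: [0.6, 0.6, -1.4]
finger_gap: 22.8
grip_force: 29.6
```

Run:
```python
from h import *
plan([(480,0,190,100.3),(600,130,200,100.3)])
```

```text
[[46,32.2,-2.4,0,0,-0.001],[46,32.2,-2.4,0,0,-0.0],[46,32.2,-2.5,0,0,-0.001],[46,32.2,-2.4,0,0,-0.0],[45.9,32.3,-2.5,0,0,-0.001]]
[[26.6,35.3,-2.5,0,0,0.0],[26.6,35.3,-2.5,0,0,0.0],[26.6,35.3,-2.5,0,0,0.0],[26.6,35.4,-2.5,0,0,0.0],[0,0,0,0,0,0]]
end [600. 130. 200.] 100.3
```

Request:
apply_moves:
  rows:
    - [46, 32, -2.5, 0, 0, 0]
    - [46, 32, -2.5, 0, 0, 0]
    - [46, 32, -2.5, 0, 0, 0]
    - [46, 32, -2.5, 0, 0, 0]
    - [46, 32, -2.5, 0, 0, 0]

```text
time: 6.2
tool_pos: [477.4, 3.2, 185.3]
tcp_rot: [-179.9, -0.0, 100.1]
ft_force: [0.6, -0.8, 0.1]
finger_gap: 23.1
grip_force: 29.7
```

Request:
apply_moves:
  rows:
    - [45, 21, -2.5, 0, 0, 0]
    - [45, 21, -2.5, 0, 0, 0]
    - [45, 21, -2.5, 0, 0, 0]
    - [45, 21, -2.5, 0, 0, 0]
    - [0, 0, 0, 0, 0, 0]

```text
time: 6.82
tool_pos: [528.0, 196.3, 194.8]
tcp_rot: [-179.9, -0.0, 100.4]
ft_force: [0.1, 0.2, -1.7]
finger_gap: 22.8
grip_force: 29.7
```

Run:
```python
from h import *
s,p,P=look('wrist','w2.png');print(s['tool_pos'],s['tcp_rot'][2]);np.save('rackP.npy',P)
m=(P[...,2]>32)&(P[...,2]<60)&(P[...,0]>570)
n,l,st,c=cv2.connectedComponentsWithStats(m.astype(np.uint8))
for i in range(1,n):
    if st[i,4]>15: q=P[l==i];print(st[i,4],c[i].round(),q.mean(0).round(1),np.ptp(q,axis=0).round())
m=(P[...,2]>15)&(P[...,2]<26)
n,l,st,c=cv2.connectedComponentsWithStats(m.astype(np.uint8))
for i in range(1,n):
    if st[i,4]>300: q=P[l==i];print(st[i,4],c[i].round(),cv2.minAreaRect(q[:,:2].astype(np.float32)))
plan([(485,455,180,100.3)])
```

```text
[527.96629928 196.30099731 194.84053586] 100.3506275859137
81 [404. 153.] [628.6 247.6  39.9] [ 7.  7. 13.]
100 [466. 178.] [687.4 236.5  39.5] [ 7.  8. 13.]
69 [377. 207.] [619.3 197.3  40. ] [ 8.  7. 13.]
73 [368. 226.] [615.9 179.   39.8] [ 7.  7. 13.]
87 [437. 230.] [677.9 186.1  39.3] [ 7.  7. 12.]
82 [427. 248.] [674.4 167.7  39.4] [ 7.  8. 12.]
305 [547. 398.] [849.9  26.3  41.1] [40.  4. 25.]
273 [390. 410.] [687.1 -13.1  47.9] [18. 13. 28.]
2895 [316. 175.] ((561.9155883789062, 205.3751220703125), (129.30677795410156, 20.34261703491211), 79.42449951171875)
3071 [343. 191.] ((590.2581176757812, 194.3269805908203), (140.8282470703125, 20.899263381958008), 79.09854888916016)
2921 [369. 208.] ((618.027587890625, 181.24105834960938), (156.01339721679688, 20.406404495239258), 79.53564453125)
3572 [394. 226.] ((646.1600341796875, 168.21754455566406), (171.42242431640625, 20.722976684570312), 79.41539001464844)
3263 [421. 236.] ((675.5585327148438, 162.70199584960938), (171.2916259765625, 20.856279373168945), 79.4428482055664)
3299 [451. 242.] ((706.1635131835938, 163.06594848632812), (159.1529998779297, 21.45273208618164), 79.42864990234375)
3363 [476. 255.] ((734.8822021484375, 153.64865112304688), (167.1778564453125, 21.659311294555664), 79.24947357177734)
4397 [540. 260.] ((792.4860229492188, 170.2601318359375), (48.40761947631836, 136.5836944580078), 22.186933517456055)
1108 [154. 243.] ((419.50640869140625, 112.8050537109375), (101.42274475097656, 13.471170425415039), 62.83362579345703)
316 [534. 383.] ((850.6485595703125, 25.993629455566406), (2.6383824348449707, 66.9469223022461), 87.33917236328125)
[[52.8,0.9,2.9,0,0,-0.0],[52.8,0.9,3,0,0,-0.0],[52.8,0.9,2.9,0,0,-0.0],[52.7,0.9,3,0,0,-0.0],[52.8,0.9,2.9,0,0,-0.0]]
end [485. 455. 180.] 100.3
```

View pics/w2.png

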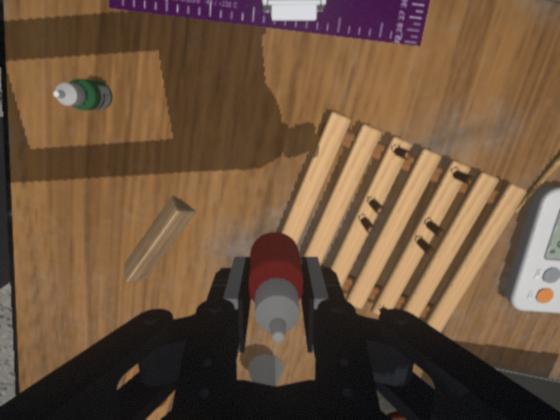

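The picture shows the red bottle held straight at (275,280). The rack is at lower right with pegs at (400,153), (460,175), (372,205) and so on. The narrow bay is on the +y side, θ is about -10.6°, and the centre is about (646,168). The peg spacings match the text.

Request:
apply_moves:
  rows:
    - [54, -15, 0, 0, 0, 0]
    - [54, -15, 0, 0, 0, 0]
    - [54, -15, 0, 0, 0, 0]
    - [54, -15, 0, 0, 0, 0]
    - [0, 0, 0, 0, 0, 0]

```text
time: 7.5
tool_pos: [429.2, 397.1, 195.4]
tcp_rot: [-179.9, 0.0, 100.3]
ft_force: [0.7, -1.0, -1.1]
finger_gap: 22.8
grip_force: 29.7
```

Run:
```python
from h import *
s,p,P=look('wrist','w3.png');print(s['tool_pos'],s['tcp_rot'][2])
m=(P[...,2]>20)&(P[...,2]<34)&(abs(P[...,0]-502)<60)&(abs(P[...,1]-413)<100)
n,l,st,c=cv2.connectedComponentsWithStats(m.astype(np.uint8))
for i in range(1,n):
    if st[i,4]>150: q=P[l==i];print(st[i,4],c[i].round(),cv2.minAreaRect(q[:,:2].astype(np.float32)))
h=cv2.cvtColor(p,cv2.COLOR_RGB2HSV)
near=(abs(P[...,0]-502)<60)&(abs(P[...,1]-413)<100)&(P[...,2]<14)&(h[...,1]>140)
for nm,lo,hi in(('g',45,80),('y',20,35),('r',-1,6)):
    k=near&(h[...,0]>lo)&(h[...,0]<hi)
    if k.sum()>50: q=P[k];print(nm,k.sum(),cv2.minAreaRect(q[:,:2].astype(np.float32)),np.median(q,0).round(1))
rect(P,500,412,25,55,80,'ycap')
```

```text
[429.24628345 397.10389878 195.37319112] 100.3438155118936
3731 [359. 174.] ((502.3974609375, 412.80963134765625), (51.2841796875, 162.77174377441406), 10.554280281066895)
y 119 ((505.4501647949219, 411.6444396972656), (35.90459060668945, 35.017601013183594), 11.117704391479492) [490.9 421.    6.5]
r 1706 ((496.51092529296875, 457.55865478515625), (36.874549865722656, 39.11793899536133), 10.86208724975586) [496.5 458.    6.6]
ycap 370 [array([499., 415.]), array([16.1, 16.5]), np.float64(14.6)] mean [497.6 416.2  64.1]
```

View pics/w3.png

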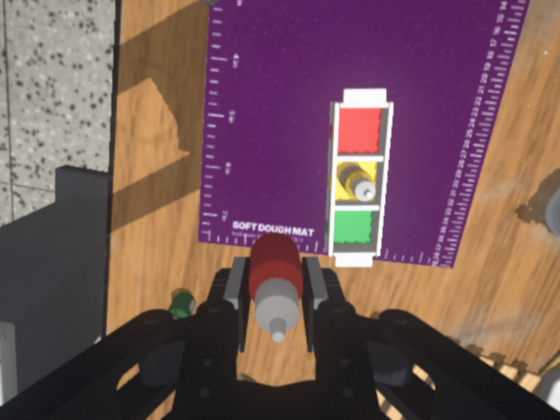

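The caddy runs from (365,95) to (355,260) in the picture. The red bay at (360,130) is free, yellow stands in the middle, and green is nearest me. Bay red is at about (494.5,458).

Request:
apply_moves:
  rows:
    - [24, 37.5, 0, 0, 0, 0]
    - [24, 37.5, 0, 0, 0, 0]
    - [0, 0, 45, 0, 0, 0]
    - [0, 0, 40, 0, 0, 0]
    - [0, 0, 0, 0, 0, 0]

```text
time: 8.18
tool_pos: [495.1, 451.6, 105.9]
tcp_rot: [-179.5, 0.3, 100.0]
ft_force: [-0.5, -0.1, -0.5]
finger_gap: 22.7
grip_force: 29.7
```

Request:
apply_moves:
  rows:
    - [0, 0, 30, 0, 0, 0]
    - [0, 0, 25, 0, 0, 0]
    - [0, 0, 15, 0, 0, 0]
    - [0, 0, 7, 0, 0, 0]
    - [0, 0, 0, 0, 0, 0]

```text
time: 8.8
tool_pos: [497.2, 455.9, 35.0]
tcp_rot: [180.0, -0.0, 100.1]
ft_force: [-0.3, -0.6, 0.2]
finger_gap: 22.3
grip_force: 29.7
```

Request:
apply_moves:
  rows:
    - [2, -2, 0, 0, 0, 0]
    - [0, 0, 2, 0, 0, 0]
    - [0, 0, 0, 0, 0, 0]
    - [0, 0, 0, 0, 0, 0]
    - [0, 0, 0, 0, 0, 0]

```text
time: 9.43
tool_pos: [494.4, 457.6, 32.3]
tcp_rot: [180.0, 0.0, 100.1]
ft_force: [0.8, -0.0, -1.2]
finger_gap: 22.8
grip_force: 29.7
```

Request:
apply_moves:
  rows:
    - [0, 0, 0, 0, 0, 0]
    - [0, 0, 0, 0, 0, 0]
    - [0, 0, 0, 0, 0, 0]
    - [0, 0, -20, 0, 0, 0]
    - [0, 0, -30, 0, 0, 0]
  fingers: 50

```text
time: 10.05
tool_pos: [493.9, 457.1, 82.9]
tcp_rot: [-179.9, 0.0, 100.1]
ft_force: [0.3, 0.0, 0.6]
finger_gap: 50.1
grip_force: 0.0
```

Request:
apply_moves:
  rows:
    - [0, 0, -40, 0, 0, 0]
    - [0, 0, -40, 0, 0, 0]
    - [-30, -20, -30, 0, 0, 0]
    - [-30, -20, 0, 0, 0, 0]
    - [0, 0, 0, 0, 0, 0]

```text
time: 10.68
tool_pos: [465.3, 390.1, 194.3]
tcp_rot: [179.9, -0.0, 100.1]
ft_force: [-0.0, 0.5, -1.1]
finger_gap: 50.1
grip_force: 0.0
```

Run:
```python
from h import *
s,p,P=look('wrist','w4.png');print(s['tool_pos'],s['tcp_rot'][2])
rect(P,495,458,20,55,80,'rcap');rect(P,502,413,20,55,80,'ycap')
rect(P,355,244,35,55,80,'gcap')
plan([(410,300,190,100.3),(356,270,190,100.3)])
```

```text
[465.30956692 390.08109158 194.29087796] 100.0732358642576
rcap 405 [array([493.4, 456.5]), array([16.1, 16.5]), np.float64(57.7)] mean [492.6 456.8  64.6]
ycap 368 [array([499.1, 415.4]), array([16.2, 16.1]), np.float64(55.8)] mean [498.4 416.2  64.4]
gcap 118 [array([356.1, 250.6]), array([15.1,  8.1]), np.float64(12.0)] mean [355.8 250.4  57.4]
[[-40,-35.4,2,0,0,-0.002],[-39.9,-35.5,2.1,0,0,-0.002],[-9.9,-29.3,-0,0,0,0.0],[-9.9,-29.2,-0,0,0,0.0],[0,0,0,0,0,0]]
end [356. 270. 190.] 100.3
```

Request:
apply_moves:
  rows:
    - [-40, -35.5, 2, 0, 0, 0]
    - [-40, -35.5, 2, 0, 0, 0]
    - [-10, -29, 0, 0, 0, 0]
    - [-10, -29, 0, 0, 0, 0]
    - [0, 0, 0, 0, 0, 0]

```text
time: 11.35
tool_pos: [355.7, 270.5, 189.1]
tcp_rot: [179.9, -0.0, 100.2]
ft_force: [0.6, 0.0, -0.3]
finger_gap: 50.1
grip_force: 0.0
```

Run:
```python
from h import *
s,p,P=look('wrist','w5.png');print(s['tool_pos'],s['tcp_rot'][2])
rect(P,356,245,35,55,80,'gcap');rect(P,356,245,35,5,40,'gbody')
```

```text
[355.68456259 270.51520052 189.06083929] 100.1688797348465
gcap 239 [array([355.8, 246.2]), array([15.1, 14.8]), np.float64(2.4)] mean [355.7 247.4  58.8]
gbody 459 [array([354.9, 249. ]), array([24.7, 19.2]), np.float64(7.2)] mean [354.3 253.4  28.4]
```

Request:
apply_moves:
  rows:
    - [-12, -2.5, 35, 0, 0, 0]
    - [-12.5, -2.5, 35, 0, 0, 0]
    - [0, 0, 35, 0, 0, 0]
    - [0, 0, 35, 0, 0, 0]
    - [0, 0, 24, 0, 0, 0]

```text
time: 12.02
tool_pos: [356.2, 245.8, 23.0]
tcp_rot: [-180.0, 0.0, 100.1]
ft_force: [-1.2, 0.4, 0.5]
finger_gap: 50.0
grip_force: 0.0
```

Request:
apply_moves:
  rows:
    - [0, 0, 0, 0, 0, 0]
    - [0, 0, 0, 0, 0, 0]
    - [0, 0, 0, 0, 0, 0]
    - [0, 0, 0, 0, 0, 0]
    - [0, 0, 0, 0, 0, 0]
  fingers: 10

```text
time: 12.65
tool_pos: [356.0, 245.5, 24.8]
tcp_rot: [179.9, -0.0, 100.1]
ft_force: [-0.4, 0.0, 0.1]
finger_gap: 23.1
grip_force: 29.4
```

Request:
apply_moves:
  rows:
    - [0, 0, -30, 0, 0, 0]
    - [0, 0, -40, 0, 0, 0]
    - [0, 0, -40, 0, 0, 0]
    - [0, 0, -30, 0, 0, 0]
    - [23, 43.5, 0, 0, 0, 0]

```text
time: 13.28
tool_pos: [396.1, 276.5, 169.6]
tcp_rot: [179.5, -0.2, 100.1]
ft_force: [1.5, -0.4, 0.0]
finger_gap: 22.9
grip_force: 29.5
```

Request:
apply_moves:
  rows:
    - [23, 43.5, 0, 0, 0, 0]
    - [23, 43.5, 0, 0, 0, 0]
    - [23, 43.5, 0, 0, 0, 0]
    - [0, 0, 0, 0, 0, 0]
    - [0, 0, 0, 0, 0, 0]

```text
time: 13.9
tool_pos: [510.2, 366.2, 163.7]
tcp_rot: [-179.9, 0.0, 100.1]
ft_force: [-0.6, 0.2, 0.8]
finger_gap: 23.0
grip_force: 29.6
```

Request:
apply_moves:
  rows:
    - [1.5, 1, 40, 0, 0, 0]
    - [0, 0, 40, 0, 0, 0]
    - [0, 0, 30, 0, 0, 0]
    - [0, 0, 15, 0, 0, 0]
    - [0, 0, 0, 0, 0, 0]

```text
time: 14.52
tool_pos: [510.6, 367.6, 39.2]
tcp_rot: [-179.9, 0.0, 100.1]
ft_force: [-0.1, -0.2, 1.1]
finger_gap: 23.0
grip_force: 29.6
```

Request:
apply_moves:
  rows:
    - [0, 0, 6, 0, 0, 0]
    - [0, 0, 0, 0, 0, 0]
    - [0, 0, 0, 0, 0, 0]
    - [0, 0, 0, 0, 0, 0]
    - [0, 0, 0, 0, 0, 0]

```text
time: 15.15
tool_pos: [511.5, 368.2, 33.5]
tcp_rot: [180.0, -0.0, 100.1]
ft_force: [0.4, 0.4, -0.2]
finger_gap: 22.7
grip_force: 29.6
```

Request:
apply_moves:
  rows:
    - [0, 0, 1.2, 0, 0, 0]
    - [0, 0, 0, 0, 0, 0]
    - [0, 0, 0, 0, 0, 0]
    - [0, 0, 0, 0, 0, 0]
    - [0, 0, 0, 0, 0, 0]

```text
time: 15.78
tool_pos: [511.4, 368.2, 32.1]
tcp_rot: [180.0, 0.0, 100.1]
ft_force: [0.4, -0.1, -0.4]
finger_gap: 22.6
grip_force: 29.6
```

Request:
apply_moves:
  rows:
    - [0, 0, 0, 0, 0, 0]
    - [0, 0, 0, 0, 0, 0]
    - [0, 0, 0, 0, 0, 0]
    - [0, 0, -20, 0, 0, 0]
    - [0, 0, -30, 0, 0, 0]
  fingers: 50

```text
time: 16.4
tool_pos: [510.8, 367.8, 82.7]
tcp_rot: [-179.9, 0.0, 100.1]
ft_force: [0.7, -0.2, 0.2]
finger_gap: 49.7
grip_force: 0.0
```

Request:
apply_moves:
  rows:
    - [0, 0, -40, 0, 0, 0]
    - [0, 0, -40, 0, 0, 0]
    - [-30, -40, -30, 0, 0, 0]
    - [-30, -40, 0, 0, 0, 0]
    - [0, 0, 0, 0, 0, 0]

```text
time: 17.02
tool_pos: [441.0, 293.0, 192.9]
tcp_rot: [-180.0, 0.0, 100.1]
ft_force: [1.1, 0.3, -0.4]
finger_gap: 50.0
grip_force: 0.0
```

Run:
```python
from h import *
s,p,P=look('wrist','w6.png');print(s['tool_pos'],s['tcp_rot'][2])
rect(P,511,368,20,55,80,'gcap');rect(P,502,413,20,55,80,'ycap')
plan([(430,0,210,80.3),(422,-60,210,80.3)])
```

```text
[440.97893631 293.04699904 192.90761066] 100.09712254709856
gcap 446 [array([511.3, 368.7]), array([16.5, 16.4]), np.float64(40.5)] mean [509.8 368.6  64.2]
ycap 524 [array([499.5, 414.7]), array([17. , 16.4]), np.float64(32.0)] mean [498.  413.9  64.2]
[[-47.9,-10.7,-2.7,0,0,0.058],[-48.5,-7.9,-2.8,0,0,0.058],[-48.8,-5.1,-2.7,0,0,0.057],[-49.1,-2.2,-2.8,0,0,0.058],[-49.1,0.6,-2.7,0,0,0.057]]
[[-49,3.3,-2.8,0,0,0.058],[-30.2,1.1,0,0,0,-0.0],[-30.2,1.2,0,0,0,-0.0],[0,0,0,0,0,0],[0,0,0,0,0,0]]
end [422. -60. 210.] 80.3
```

Request:
apply_moves:
  rows:
    - [-48, -10.5, -3, 0, 0, 0.058]
    - [-48.5, -8, -3, 0, 0, 0.058]
    - [-49, -5, -3, 0, 0, 0.058]
    - [-49, -2, -3, 0, 0, 0.058]
    - [-49, 0.5, -3, 0, 0, 0.058]
  fingers: 85

```text
time: 17.7
tool_pos: [434.4, 48.4, 208.9]
tcp_rot: [179.8, -0.0, 83.4]
ft_force: [0.3, 0.3, 0.3]
finger_gap: 84.9
grip_force: 0.0
```

Request:
apply_moves:
  rows:
    - [-49, 3.5, -3, 0, 0, 0.058]
    - [-30, 1, 0, 0, 0, 0]
    - [-30, 1, 0, 0, 0, 0]
    - [0, 0, 0, 0, 0, 0]
    - [0, 0, 0, 0, 0, 0]
  grip_force: 50

```text
time: 18.32
tool_pos: [423.7, -58.6, 210.9]
tcp_rot: [179.9, -0.0, 80.2]
ft_force: [-0.4, 0.2, 0.0]
finger_gap: 85.2
grip_force: 0.0
```

Run:
```python
from h import *
s,p,P=look('wrist','w7.png');print(s['tool_pos'],s['tcp_rot'][2])
rect(P,422,-95,110,18,40,'mould')
print(models.place_of('press_mould','wrist'))
```

```text
[423.67185545 -58.63020325 210.94430773] 80.18417938663617
mould 9074 [array([423.9, -93.8]), array([159.7,  58.1]), np.float64(80.2)] mean [424.8 -87.8  25.6]
[{'xyz': [421.7, -93.7, 0.5], 'confidence': 0.69}]
```

Request:
apply_moves:
  rows:
    - [-17.5, 3, 50, 0, 0, 0]
    - [-17.5, 3, 50, 0, 0, 0]
    - [0, 0, 45, 0, 0, 0]
    - [0, 0, 30, 0, 0, 0]
    - [0, 0, 20, 0, 0, 0]

```text
time: 19.05
tool_pos: [422.0, -93.2, 13.3]
tcp_rot: [-179.9, -0.0, 80.3]
ft_force: [-0.1, -0.7, 0.2]
finger_gap: 85.1
grip_force: 0.0
```

Request:
apply_moves:
  rows:
    - [0, 0, 12, 0, 0, 0]
    - [0, 0, 0, 0, 0, 0]
    - [0, 0, 0, 0, 0, 0]
    - [0, 0, 0, 0, 0, 0]
    - [0, 0, 0, 0, 0, 0]

```text
time: 19.68
tool_pos: [423.3, -94.6, 3.8]
tcp_rot: [179.9, 0.0, 80.2]
ft_force: [-0.3, 0.9, -0.8]
finger_gap: 85.1
grip_force: 0.0
```

Request:
apply_moves:
  rows:
    - [0, 0, 0, 0, 0, 0]
    - [0, 0, 0, 0, 0, 0]
    - [0, 0, 0, 0, 0, 0]
    - [0, 0, 0, 0, 0, 0]
    - [0, 0, 0, 0, 0, 0]
  fingers: 45

```text
time: 20.3
tool_pos: [423.0, -94.6, 3.6]
tcp_rot: [180.0, 0.0, 80.2]
ft_force: [-1.4, 0.5, 5.6]
finger_gap: 57.0
grip_force: 54.3
```

Run:
```python
from h import *
s=sense();s=dict(s);s['tool_pos']=np.array(s['tool_pos'])+[0,0,176.]
plan([(460,50,180,130),(620,128,160,169.4)],st=s)
```

```text
[[29.7,2.4,-0.1,0,0,-0.174],[28.9,7.5,-0.1,0,0,-0.174],[27.2,12.3,-0.1,0,0,-0.174],[24.6,16.9,-0.1,0,0,-0.174],[21.3,20.9,-0,0,0,-0.173]]
[[-10.8,43.2,5,0,0,-0.172],[-18,40.7,5,0,0,-0.172],[-24.7,37,5,0,0,-0.172],[-30.6,32.3,5,0,0,-0.172],[0,0,0,0,0,0]]
end [620. 128. 160.] 169.4
```

Request:
apply_moves:
  rows:
    - [0, 0, -20, 0, 0, 0]
    - [0, 0, -36, 0, 0, 0]
    - [0, 0, -40, 0, 0, 0]
    - [0, 0, -40, 0, 0, 0]
    - [0, 0, -40, 0, 0, 0]

```text
time: 20.92
tool_pos: [422.3, -94.3, 180.0]
tcp_rot: [-180.0, -0.0, 80.2]
ft_force: [0.8, 0.7, -1.2]
finger_gap: 56.8
grip_force: 53.9
```

Request:
apply_moves:
  rows:
    - [30, 2.5, 0, 0, 0, -0.174]
    - [29, 7.5, 0, 0, 0, -0.174]
    - [27, 12.5, 0, 0, 0, -0.174]
    - [24.5, 17, 0, 0, 0, -0.174]
    - [21, 21, 0, 0, 0, -0.174]

```text
time: 21.55
tool_pos: [460.3, 51.0, 178.7]
tcp_rot: [-180.0, -0.0, 130.4]
ft_force: [-0.1, 0.3, -1.5]
finger_gap: 57.2
grip_force: 54.0
```

Request:
apply_moves:
  rows:
    - [-11, 43, 5, 0, 0, -0.172]
    - [-18, 41, 5, 0, 0, -0.172]
    - [-25, 37, 5, 0, 0, -0.172]
    - [-30.5, 32, 5, 0, 0, -0.172]
    - [0, 0, 0, 0, 0, 0]

```text
time: 22.18
tool_pos: [621.1, 128.9, 155.9]
tcp_rot: [-179.9, -0.2, 169.6]
ft_force: [-1.2, -0.1, -1.7]
finger_gap: 56.9
grip_force: 54.0
```

Request:
apply_moves:
  rows:
    - [0, 0, 0, 0, 0, 0]
    - [0, 0, 0, 0, 0, 0]
    - [0, 0, 0, 0, 0, 0]
    - [0, 0, 0, 0, 0, 0]
    - [0, 0, 0, 0, 0, 0]

```text
time: 22.8
tool_pos: [620.6, 127.7, 159.5]
tcp_rot: [180.0, 0.0, 169.5]
ft_force: [-0.2, -0.2, -1.2]
finger_gap: 56.9
grip_force: 54.0
```

Run:
```python
from h import *
s,p,P=look('wrist','w8.png');t=s['tool_pos'];print(t,s['tcp_rot'])
rect(P,t[0],t[1],120,t[2]+5,t[2]+40,'held')
m=(P[...,2]>15)&(P[...,2]<23)&(P[...,0]>520)&(P[...,0]<760)&(P[...,1]>60)&(P[...,1]<280)
n,l,st,c=cv2.connectedComponentsWithStats(m.astype(np.uint8))
for i in range(1,n):
    if st[i,4]>300: q=P[l==i];print(st[i,4],c[i].round(),cv2.minAreaRect(q[:,:2].astype(np.float32)))
plan([(639.2,131.8,110,169.4),(639.2,131.8,60,169.4,30)])
```

```text
[620.5894635  127.690592   159.49045197] [1.79990403e+02 2.94808793e-02 1.69452680e+02]
held 49580 [array([603.2, 131.1]), array([ 84.5, 124.5]), np.float64(79.0)] mean [594.2 132.7 181.9]
2197 [403. 104.] ((568.588134765625, 237.3938751220703), (63.93600845336914, 19.401432037353516), 79.38011169433594)
2022 [399. 143.] ((597.6321411132812, 232.0183563232422), (63.84624099731445, 19.78413963317871), 79.39112854003906)
1559 [395. 179.] ((627.0282592773438, 226.46897888183594), (63.539764404296875, 20.11945343017578), 79.35514831542969)
1718 [391. 214.] ((656.5376586914062, 221.21231079101562), (64.08399200439453, 20.04561996459961), 79.51612091064453)
1387 [388. 245.] ((686.0126342773438, 215.4565887451172), (63.491878509521484, 20.338586807250977), 79.13715362548828)
951 [397. 276.] ((715.9057006835938, 215.8871612548828), (52.263282775878906, 20.348325729370117), 78.541259765625)
337 [406. 303.] ((748.0115356445312, 224.22323608398438), (23.368133544921875, 19.572019577026367), 79.24799346923828)
[[-17.6,7.4,49.3,0,0,0.001],[0,-0,25,0,0,0.0],[0,-0,25,0,0,0.0],[0,0,0,0,0,0],[0,0,0,0,0,0]]
end [639.2 131.8  60. ] 169.4
```

View pics/w8.png

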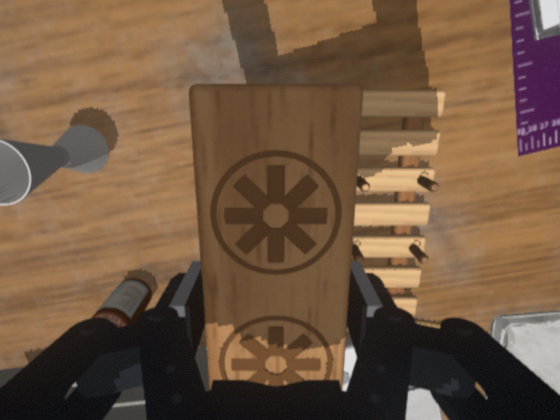

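The mould is held square over the rack, its near end at (275,90), and the narrow bay's pegs show at (360,183) to (425,250). The rack centre re-measures as (646.6,168.1).

Request:
apply_moves:
  rows:
    - [-17.5, 7.5, 40, 0, 0, 0]
    - [0, 0, 30, 0, 0, 0]
    - [0, 0, 20, 0, 0, 0]
    - [0, 0, 0, 0, 0, 0]
    - [0, 0, 0, 0, 0, 0]

```text
time: 23.48
tool_pos: [640.1, 132.1, 70.6]
tcp_rot: [180.0, 0.1, 169.5]
ft_force: [-0.3, -0.4, -0.5]
finger_gap: 56.8
grip_force: 53.9
```

Run:
```python
from h import *
plan([(639.4,131.8,60,169.4),(639.4,131.8,24,169.4,13)])
```

```text
[[0.6,-0.4,10.6,0,0,0.001],[0,-0,12,0,0,0.0],[0,-0,12,0,0,0.0],[0,-0,12,0,0,0.0],[0,0,0,0,0,0]]
end [639.4 131.8  24. ] 169.4
```

Request:
apply_moves:
  rows:
    - [0.5, -0.5, 14, 0, 0, 0]
    - [0, 0, 14, 0, 0, 0]
    - [0, 0, 12, 0, 0, 0]
    - [0, 0, 5, 0, 0, 0]
    - [0, 0, 0, 0, 0, 0]

```text
time: 24.1
tool_pos: [638.4, 131.6, 23.9]
tcp_rot: [-180.0, -0.0, 169.5]
ft_force: [0.3, -0.0, -0.7]
finger_gap: 56.4
grip_force: 54.0
```

Request:
apply_moves:
  rows:
    - [0, 0, 0, 0, 0, 0]
    - [0, 0, 0, 0, 0, 0]
    - [0, 0, 0, 0, 0, 0]
    - [0, 0, 0, 0, 0, 0]
    - [0, 0, 0, 0, 0, 0]

```text
time: 24.72
tool_pos: [638.6, 131.6, 24.1]
tcp_rot: [-180.0, 0.0, 169.5]
ft_force: [0.9, 0.5, -1.6]
finger_gap: 56.8
grip_force: 54.0
```

Request:
apply_moves:
  rows:
    - [0, 0, 0, 0, 0, 0]
    - [0, 0, 0, 0, 0, 0]
    - [0, 0, 0, 0, 0, 0]
    - [0, 0, -15, 0, 0, 0]
    - [0, 0, -25, 0, 0, 0]
  fingers: 74

```text
time: 25.35
tool_pos: [637.9, 131.5, 64.3]
tcp_rot: [-180.0, -0.1, 169.5]
ft_force: [0.1, 0.2, -0.1]
finger_gap: 74.2
grip_force: 0.0
```

Request:
apply_moves:
  rows:
    - [0, 0, -40, 0, 0, 0]
    - [0, 0, -45, 0, 0, 0]
    - [40, 0, -35, 0, 0, 0]
    - [0, 0, 0, 0, 0, 0]
    - [0, 0, 0, 0, 0, 0]

```text
time: 25.98
tool_pos: [599.5, 138.9, 184.8]
tcp_rot: [180.0, 0.1, 169.5]
ft_force: [-0.7, -0.1, -0.6]
finger_gap: 73.9
grip_force: 0.0
```

Run:
```python
from h import *
s,p,P=look('wrist','w9.png');print(s['tool_pos'],s['tcp_rot'][2])
rect(P,639.4,131.8,95,40,56,'mould/pegs')
u=np.array([.184,.983]);v=np.array([.983,-.184]);o=np.array([646.4,168.2])
q=P[(P[...,2]>41)&(P[...,2]<52)][:,:2]-o; a=q@v;b=q@u
k=(abs(a)<110)&(b>-72)&(b<-4)
print('mould x range',np.percentile(a[k],[.5,99.5]),'y',np.percentile(b[k],[1,99]))
plan([(440,140,190,152.8)])
```

```text
[599.53204945 138.88381698 184.75815309] 169.4782729913863
mould/pegs 11845 [array([639.9, 141.5]), array([108.3, 159.5]), np.float64(79.4)] mean [631.6 133.4  45.5]
mould x range [-80.62041561  76.84787849] y [-65.57251488  -9.14111064]
[[52.3,-9.3,-2.1,0,0,0.097],[51.1,-14.3,-2.1,0,0,0.097],[49.5,-19.1,-2.2,0,0,0.097],[0,0,0,0,0,0],[0,0,0,0,0,0]]
end [440. 140. 190.] 152.8
```

View pics/w9.png

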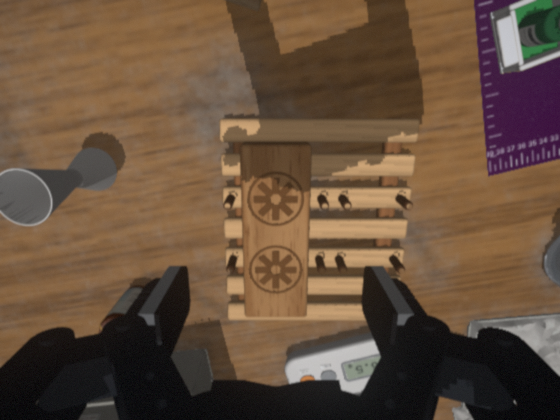

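The mould lies in the wide bay at (275,230), between its four pegs at (230,200), (322,200), (232,262) and (320,262). It is 2 mm off lengthwise and 0.4 mm across, which is fine.

Run:
```python
from h import *
plan([(430,138,190,62.9)])
```

```text
[[15.1,-2.9,-0.6,0,0,0.169],[14.4,-5.4,-0.6,0,0,0.169],[13.3,-7.7,-0.6,0,0,0.169],[11.8,-9.8,-0.6,0,0,0.169],[10,-11.7,-0.6,0,0,0.169]]
[[7.9,-13.2,-0.6,0,0,0.169],[5.5,-14.4,-0.6,0,0,0.169],[3.1,-15.1,-0.5,0,0,0.169],[0.5,-15.4,-0.6,0,0,0.169],[-2.1,-15.2,-0.5,0,0,0.169]]
[[-4.7,-14.7,-0.6,0,0,0.17],[0,0,0,0,0,0],[0,0,0,0,0,0],[0,0,0,0,0,0],[0,0,0,0,0,0]]
end [430. 138. 190.] 62.9
```

Request:
apply_moves:
  rows:
    - [15, -3, -0.5, 0, 0, 0.169]
    - [14.5, -5.5, -0.5, 0, 0, 0.169]
    - [13.5, -7.5, -0.5, 0, 0, 0.169]
    - [12, -10, -0.5, 0, 0, 0.169]
    - [10, -11.5, -0.5, 0, 0, 0.169]

```text
time: 26.65
tool_pos: [521.3, 138.4, 184.9]
tcp_rot: [-179.8, -0.1, 120.7]
ft_force: [-0.1, -0.5, -0.5]
finger_gap: 73.8
grip_force: 0.0
```

Request:
apply_moves:
  rows:
    - [8, -13, -0.5, 0, 0, 0.169]
    - [5.5, -14.5, -0.5, 0, 0, 0.169]
    - [3, -15, -0.5, 0, 0, 0.169]
    - [0.5, -15.5, -0.5, 0, 0, 0.169]
    - [-2, -15, -0.5, 0, 0, 0.169]
  fingers: 60

```text
time: 27.28
tool_pos: [444.7, 138.3, 187.6]
tcp_rot: [-179.9, 0.1, 72.3]
ft_force: [-0.3, -0.2, -0.2]
finger_gap: 59.9
grip_force: 0.0
```

Request:
apply_moves:
  rows:
    - [-4.5, -14.5, -0.5, 0, 0, 0.17]
    - [0, 0, 0, 0, 0, 0]
    - [0, 0, 0, 0, 0, 0]
    - [0, 0, 0, 0, 0, 0]
    - [0, 0, 0, 0, 0, 0]
  grip_force: 35

```text
time: 27.9
tool_pos: [430.6, 138.6, 189.4]
tcp_rot: [-180.0, 0.0, 63.0]
ft_force: [-0.8, -0.4, -0.9]
finger_gap: 60.1
grip_force: 0.0
```

Run:
```python
from h import *
s,p,P=look('wrist','w10.png');t=s['tool_pos'];print(t,s['tcp_rot'][2])
rect(P,418,113,65,5,40,'stick');rect(P,418,113,65,20,40,'top')
print(models.place_of('stick','wrist'))
```

```text
[430.5617945  138.58877129 189.44819268] 62.95150505965029
stick 2425 [array([418.4, 111.6]), array([104.3,  25.1]), np.float64(62.5)] mean [421.3 116.9  15.3]
top 668 [array([420.3, 114.9]), array([96.8,  7.6]), np.float64(62.8)] mean [421.6 117.2  22.6]
[{'xyz': [418.2, 110.4, -0.1], 'confidence': 0.86}]
```

Request:
apply_moves:
  rows:
    - [-15, 0.5, 50, 0, 0, 0]
    - [-14.5, 1, 50, 0, 0, 0]
    - [0, 0, 45, 0, 0, 0]
    - [0, 0, 25, 0, 0, 0]
    - [0, 0, 10, 0, 0, 0]

```text
time: 28.62
tool_pos: [416.9, 111.5, 8.0]
tcp_rot: [-179.9, 0.1, 62.9]
ft_force: [-0.3, -0.7, -1.4]
finger_gap: 59.6
grip_force: 0.0
```

Request:
apply_moves:
  rows:
    - [0, 0, 6, 0, 0, 0]
    - [0, 0, 0, 0, 0, 0]
    - [0, 0, 0, 0, 0, 0]
    - [0, 0, 0, 0, 0, 0]
    - [0, 0, 0, 0, 0, 0]

```text
time: 29.25
tool_pos: [418.5, 111.8, 4.0]
tcp_rot: [180.0, -0.0, 62.9]
ft_force: [-0.4, -0.5, 0.7]
finger_gap: 60.1
grip_force: 0.0
```

Request:
apply_moves:
  rows:
    - [0, 0, 0, 0, 0, 0]
    - [0, 0, 0, 0, 0, 0]
    - [0, 0, 0, 0, 0, 0]
    - [0, 0, 0, 0, 0, 0]
    - [0, 0, 0, 0, 0, 0]
  fingers: 10

```text
time: 29.88
tool_pos: [418.2, 111.7, 3.7]
tcp_rot: [180.0, -0.0, 62.9]
ft_force: [-2.4, -0.9, 4.0]
finger_gap: 22.9
grip_force: 30.8
```

Request:
apply_moves:
  rows:
    - [0, 0, -10, 0, 0, 0]
    - [0, 0, -20, 0, 0, 0]
    - [0, 0, -40, 0, 0, 0]
    - [0, 0, -50, 0, 0, 0]
    - [0, 0, -40, 0, 0, 0]

```text
time: 30.5
tool_pos: [418.5, 111.8, 166.2]
tcp_rot: [179.9, -0.1, 62.9]
ft_force: [1.1, 0.0, 0.3]
finger_gap: 22.7
grip_force: 29.7
```

Run:
```python
from h import *
s,p,P=look('wrist','w11.png');t=s['tool_pos'];print(t,s['tcp_rot'][2])
rect(P,418,113,65,4,40,'left on table?')
rect(P,t[0],t[1],65,t[2]-8,t[2]+30,'held')
plan([(480,150,165,115),(632,220,150,169.4)])
```

```text
[418.46032921 111.7741574  166.16927106] 62.897234065718656
left on table? 0 [array([0., 0.]), array([0., 0.]), np.float64(0.0)] mean [nan nan nan]
held 14859 [array([420.7, 116.2]), array([97.4, 49. ]), np.float64(50.2)] mean [423.9 121.5 178.2]
[[10.1,5.9,1.1,0,0,-0.152],[9.1,7.3,1.1,0,0,-0.151],[7.9,8.6,1.2,0,0,-0.152],[6.5,9.7,1.1,0,0,-0.151],[4.9,10.5,1.2,0,0,-0.152]]
[[3.3,11.1,1.1,0,0,-0.151],[-0.1,27.9,2.5,0,0,-0.158],[-4.5,27.5,2.5,0,0,-0.158],[-8.8,26.5,2.5,0,0,-0.158],[-12.9,24.8,2.5,0,0,-0.159]]
[[-16.6,22.4,2.5,0,0,-0.158],[-19.9,19.5,2.5,0,0,-0.159],[0,0,0,0,0,0],[0,0,0,0,0,0],[0,0,0,0,0,0]]
end [632. 220. 150.] 169.4h.py:35: RuntimeWarning: Mean of empty slice.
  print(nm,len(q),[np.round(a,1) for a in R],'mean',q.mean(0).round(1))
  ret = um.true_divide(
```

View pics/w11.png

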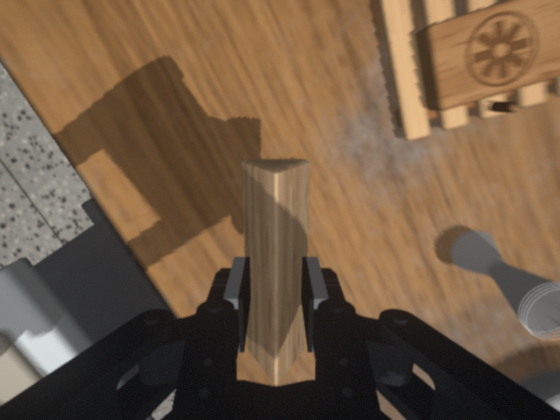

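The stick is held straight, its near end at (276,160) and its far end at (275,380), with nothing left on the table.

Request:
apply_moves:
  rows:
    - [10, 6, 1, 0, 0, -0.152]
    - [9, 7.5, 1, 0, 0, -0.152]
    - [8, 8.5, 1, 0, 0, -0.152]
    - [6.5, 9.5, 1, 0, 0, -0.152]
    - [5, 10.5, 1, 0, 0, -0.152]

```text
time: 31.18
tool_pos: [467.3, 143.4, 158.7]
tcp_rot: [180.0, 0.0, 106.7]
ft_force: [0.5, -1.0, -0.2]
finger_gap: 22.5
grip_force: 29.7
```

Request:
apply_moves:
  rows:
    - [3, 11, 1, 0, 0, -0.15]
    - [0, 28, 2.5, 0, 0, -0.158]
    - [-4.5, 27.5, 2.5, 0, 0, -0.158]
    - [-9, 26.5, 2.5, 0, 0, -0.158]
    - [-13, 25, 2.5, 0, 0, -0.158]

```text
time: 31.8
tool_pos: [579.2, 196.5, 147.5]
tcp_rot: [-180.0, -0.0, 151.5]
ft_force: [-0.2, -0.3, 0.9]
finger_gap: 23.1
grip_force: 29.7
```

Request:
apply_moves:
  rows:
    - [-16.5, 22.5, 2.5, 0, 0, -0.158]
    - [-20, 19.5, 2.5, 0, 0, -0.158]
    - [0, 0, 0, 0, 0, 0]
    - [0, 0, 0, 0, 0, 0]
    - [0, 0, 0, 0, 0, 0]

```text
time: 32.42
tool_pos: [628.7, 219.2, 142.9]
tcp_rot: [-180.0, -0.0, 169.3]
ft_force: [0.9, -0.0, -0.0]
finger_gap: 22.7
grip_force: 29.7
```

Run:
```python
from h import *
s,p,P=look('wrist','w12.png');t=s['tool_pos'];print(t,s['tcp_rot'])
R=Ro.from_euler('xyz',s['tcp_rot'],degrees=True).as_matrix()
Q=(P-t)@R  # tool frame
k=(Q[...,2]>-30)&(Q[...,2]<10)&(abs(Q[...,1])<20)&(Q[...,0]>16)&(Q[...,0]<70)
q=Q[k];print('held end x',np.percentile(q[:,0],[50,99]),'y',np.percentile(q[:,1],[2,50,98]))
top=q[abs(q[:,1])<2.5];print('ridge slope',np.polyfit(top[:,0],top[:,2],1))
plan([(655.4,216.4,80,169.4),(655.4,216.4,24.5,169.4,14)])
```

```text
[628.74430168 219.24499196 142.87716469] [-1.79994896e+02 -2.42296998e-03  1.69280825e+02]
held end x [35.96483002 51.33937538] y [-13.2000445    0.2541331   13.41077862]
ridge slope [  0.15212853 -23.48743224]
[[-13.3,1.1,31.5,0,0,-0.001],[-13.4,1,31.5,0,0,-0.001],[0,0,13.9,0,0,0.0],[0,0,13.9,0,0,0.0],[0,0,13.8,0,0,0.0]]
[[0,0,13.9,0,0,0.0],[0,0,0,0,0,0],[0,0,0,0,0,0],[0,0,0,0,0,0],[0,0,0,0,0,0]]
end [655.4 216.4  24.5] 169.4
```

Request:
apply_moves:
  rows:
    - [-13.5, 1, 31, 0, 0, 0]
    - [-13, 1, 31, 0, 0, 0]
    - [0, 0, 16, 0, 0, 0]
    - [0, 0, 0, 0, 0, 0]
    - [0, 0, 0, 0, 0, 0]

```text
time: 33.1
tool_pos: [656.1, 216.9, 66.3]
tcp_rot: [180.0, 0.1, 169.4]
ft_force: [-0.6, -0.2, -0.4]
finger_gap: 22.8
grip_force: 29.7
```

Run:
```python
from h import *
plan([(655.8,216.3,24.2,169.4,13)])
```

```text
[[0,-0.2,10.5,0,0,-0.0],[0.1,-0.2,10.5,0,0,-0.0],[0,-0.1,10.5,0,0,-0.0],[0.1,-0.2,10.6,0,0,-0.001],[0,0,0,0,0,0]]
end [655.8 216.3  24.2] 169.4
```

Request:
apply_moves:
  rows:
    - [0, -0.5, 14, 0, 0, 0]
    - [0, 0, 13, 0, 0, 0]
    - [0, 0, 9, 0, 0, 0]
    - [0, 0, 4, 0, 0, 0]
    - [0, 0, 0, 0, 0, 0]

```text
time: 33.72
tool_pos: [655.4, 216.1, 24.3]
tcp_rot: [-180.0, -0.0, 169.4]
ft_force: [0.9, -1.2, -0.6]
finger_gap: 22.9
grip_force: 29.7
```

Request:
apply_moves:
  rows:
    - [0, 0, 0, 0, 0, 0]
    - [0, 0, 0, 0, 0, 0]
    - [0, 0, 0, 0, 0, 0]
    - [0, 0, 0, 0, 0, 0]
    - [0, 0, 0, 0, 0, 0]

```text
time: 34.35
tool_pos: [655.6, 216.1, 24.6]
tcp_rot: [180.0, 0.0, 169.4]
ft_force: [0.3, -0.2, -0.6]
finger_gap: 22.7
grip_force: 29.7
```

Request:
apply_moves:
  rows:
    - [0, 0, 0.8, 0, 0, 0]
    - [0, 0, 0, 0, 0, 0]
    - [0, 0, 0, 0, 0, 0]
    - [0, 0, 0, 0, 0, 0]
    - [0, 0, 0, 0, 0, 0]

```text
time: 34.98
tool_pos: [655.6, 216.1, 23.9]
tcp_rot: [180.0, 0.0, 169.4]
ft_force: [0.0, 0.2, 0.7]
finger_gap: 22.9
grip_force: 30.0
```

Request:
apply_moves:
  rows:
    - [0, 0, 0, 0, 0, 0]
    - [0, 0, 0, 0, 0, 0]
    - [0, 0, 0, 0, 0, 0]
    - [0, 0, -15, 0, 0, 0]
    - [0, 0, -25, 0, 0, 0]
  fingers: 46

```text
time: 35.6
tool_pos: [654.8, 215.9, 63.9]
tcp_rot: [-180.0, -0.1, 169.4]
ft_force: [0.3, 0.0, 0.6]
finger_gap: 45.7
grip_force: 0.0
```

Request:
apply_moves:
  rows:
    - [0, 0, -45, 0, 0, 0]
    - [0, 0, -45, 0, 0, 0]
    - [40, 20, -35, 0, 0, 0]
    - [0, 0, 0, 0, 0, 0]
    - [0, 0, 0, 0, 0, 0]

```text
time: 36.22
tool_pos: [620.1, 243.1, 189.5]
tcp_rot: [180.0, 0.1, 169.4]
ft_force: [-0.0, -0.5, -0.1]
finger_gap: 45.9
grip_force: 0.0
```

Run:
```python
from h import *
s,p,P=look('wrist','w13.png');print(s['tool_pos'],s['tcp_rot'][2])
u=np.array([.184,.983]);v=np.array([.983,-.184]);o=np.array([646.4,168.2])
for nm,z0,z1,b0,b1 in(('mould',41,52,-72,-4),('stick top',38,48,35,63),('stick low',24,48,28,70)):
    q=P[(P[...,2]>z0)&(P[...,2]<z1)][:,:2]-o; a=q@v;b=q@u
    k=(abs(a)<110)&(b>b0)&(b<b1)
    print(nm,k.sum(),'x',np.percentile(a[k],[.5,99.5]).round(1),'y',np.percentile(b[k],[1,99]).round(1),cv2.minAreaRect(np.stack([a[k],b[k]],1).astype(np.float32)))
plan([(520,60,225,145)])
```

```text
[620.08369379 243.09632933 189.50189895] 169.37973905361127
mould 10704 x [-80.8  75. ] y [-65.   -8.5] ((-1.5424652099609375, -37.0697021484375), (159.48867797851562, 58.5628547668457), 0.2405381202697754)
stick top 970 x [-50.8  44.5] y [44.6 53.3] ((-1.9523048400878906, 48.885108947753906), (9.679548263549805, 98.88838958740234), 89.8753433227539)
stick low 2733 x [-51.2  50.3] y [36.7 61.1] ((0.9668045043945312, 48.641571044921875), (104.75872039794922, 26.145214080810547), 0.34170377254486084)
[[16.1,-49.5,-9.2,0,0,0.106],[10.8,-50.9,-9.2,0,0,0.106],[5.3,-51.8,-9.2,0,0,0.106],[-0.2,-52,-9.1,0,0,0.107],[0,0,0,0,0,0]]
end [520.  60. 225.] 145.0
```

View pics/w13.png

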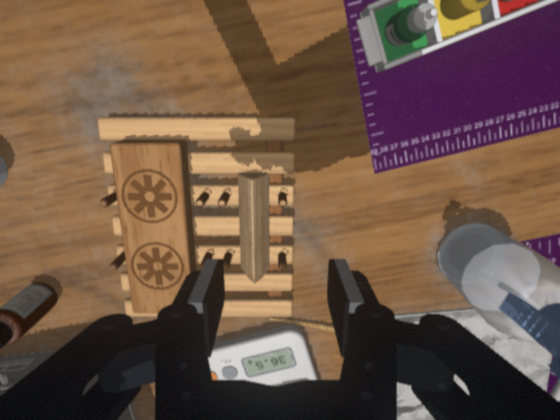

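Both wooden things lie properly: mould at (150,225), and stick at (253,225) between its pegs, centred to about 1 mm. Now the jigger.

Run:
```python
from h import *
plan([(555,20,220,90)])
```

```text
[[2.8,-28.8,-4,0,0,0.173],[-2.2,-28.9,-4,0,0,0.173],[-7.1,-28.1,-4,0,0,0.173],[-11.9,-26.5,-3.9,0,0,0.173],[-16.2,-24,-4,0,0,0.173]]
[[-20.1,-20.9,-3.9,0,0,0.173],[-23.4,-17.1,-4,0,0,0.173],[-26.1,-12.7,-3.9,0,0,0.174],[0,0,0,0,0,0],[0,0,0,0,0,0]]
end [555.  20. 220.] 90.0
```

Request:
apply_moves:
  rows:
    - [3, -29, -4, 0, 0, 0.173]
    - [-2, -29, -4, 0, 0, 0.173]
    - [-7, -28, -4, 0, 0, 0.173]
    - [-12, -26.5, -4, 0, 0, 0.173]
    - [-16, -24, -4, 0, 0, 0.173]
  fingers: 78

```text
time: 36.9
tool_pos: [578.1, 102.2, 207.1]
tcp_rot: [-179.8, -0.1, 119.4]
ft_force: [-0.2, -0.2, 0.2]
finger_gap: 78.1
grip_force: 0.0
```

Request:
apply_moves:
  rows:
    - [-20, -21, -4, 0, 0, 0.173]
    - [-23.5, -17, -4, 0, 0, 0.173]
    - [-26, -12.5, -4, 0, 0, 0.173]
    - [0, 0, 0, 0, 0, 0]
    - [0, 0, 0, 0, 0, 0]

```text
time: 37.52
tool_pos: [554.6, 20.5, 219.8]
tcp_rot: [-179.9, -0.0, 90.1]
ft_force: [-0.6, 0.8, 0.6]
finger_gap: 78.3
grip_force: 0.0
```

Run:
```python
from h import *
s,p,P=look('wrist','w14.png');print(s['tool_pos'],s['tcp_rot'][2])
rect(P,556,-26,45,92,110,'rim');rect(P,556,-26,45,70,110,'upper');rect(P,556,-26,30,4,20,'foot')
rect(P,568,-246,100,46,70,'bowl')
print(models.place_of('jigger','wrist'))
plan([(556,-26,140,90)])
```

```text
[554.62290203  20.46325834 219.77415153] 90.13273140027157
rim 559 [array([556.8, -26.5]), array([39.5, 40. ]), np.float64(4.1)] mean [556.8 -31.5  96.8]
upper 1406 [array([556.8, -26.5]), array([39.5, 40. ]), np.float64(4.1)] mean [556.9 -32.8  87.9]
foot 426 [array([556.6, -22. ]), array([37.7, 30.8]), np.float64(2.0)] mean [556.4 -16.6  11.6]
bowl 1028 [array([ 580.2, -183.7]), array([ 40. , 135.9]), np.float64(81.3)] mean [ 580.  -180.4   53.8]
[{'xyz': [558.2, -23.2, -3.5], 'confidence': 0.78}, {'xyz': [570.1, -246.7, -3.4], 'confidence': 0.16}]
[[-23.6,0.6,40,0,0,0.001],[-23.5,0.6,40,0,0,0.002],[0,0,0,0,0,0],[0,0,0,0,0,0],[0,0,0,0,0,0]]
end [556. -26. 140.] 90.0
```

View pics/w14.png

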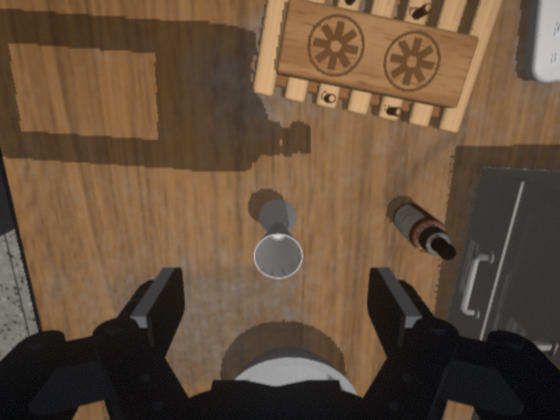

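The jigger's rim is at (278,255), clear of amber (425,230) and the chest. Rim centre is (556.8,-26).

Request:
apply_moves:
  rows:
    - [-23, 1, 20, 0, 0, 0]
    - [-23.5, 1, 40, 0, 0, 0]
    - [0, 0, 45, 0, 0, 0]
    - [0, 0, 30, 0, 0, 0]
    - [0, 0, 14, 0, 0, 0]

```text
time: 38.25
tool_pos: [555.4, -25.0, 69.3]
tcp_rot: [-179.8, -0.0, 90.2]
ft_force: [0.3, 0.3, -0.6]
finger_gap: 78.0
grip_force: 0.0
```

Request:
apply_moves:
  rows:
    - [0, 0, 0, 0, 0, 0]
    - [0, 0, 0, 0, 0, 0]
    - [0, 0, 0, 0, 0, 0]
    - [0, 0, 0, 0, 0, 0]
    - [0, 0, 0, 0, 0, 0]
  fingers: 25

```text
time: 38.88
tool_pos: [558.1, -26.0, 73.7]
tcp_rot: [179.8, 0.0, 90.1]
ft_force: [-1.3, 1.3, 6.2]
finger_gap: 38.9
grip_force: 35.7
```

Request:
apply_moves:
  rows:
    - [0, 0, 0, 0, 0, 0]
    - [0, 0, -15, 0, 0, 0]
    - [0, 0, -35, 0, 0, 0]
    - [0, 0, -40, 0, 0, 0]
    - [0, 0, -40, 0, 0, 0]

```text
time: 39.5
tool_pos: [556.8, -25.9, 204.1]
tcp_rot: [180.0, 0.0, 90.1]
ft_force: [0.9, -0.1, -1.4]
finger_gap: 38.9
grip_force: 35.5
```

Run:
```python
from h import *
plan([(520,-170,205,90)])
```

```text
[[-48,-12.3,-0.3,0,0,0.0],[-48,-12.3,-0.3,0,0,0.0],[-48,-12.3,-0.3,0,0,0.001],[0,0,0,0,0,0],[0,0,0,0,0,0]]
end [ 520. -170.  205.] 90.0
```

Request:
apply_moves:
  rows:
    - [-54.5, 3, 0, 0, 0, 0]
    - [-54.5, 3, 0, 0, 0, 0]
    - [-54.5, 3, 0, 0, 0, 0]
    - [-54, 4, 0, 0, 0, 0]
    - [0, 0, 0, 0, 0, 0]

```text
time: 40.12
tool_pos: [569.6, -247.5, 202.6]
tcp_rot: [180.0, 0.1, 89.8]
ft_force: [0.4, 0.2, 0.4]
finger_gap: 39.3
grip_force: 35.6
```

Request:
apply_moves:
  rows:
    - [0, 0, 40, 0, 0, 0]
    - [0, 0, 35, 0, 0, 0]
    - [0, 0, 25, 0, 0, 0]
    - [0, 0, 18, 0, 0, 0]
    - [0, 0, 0, 0, 0, 0]

```text
time: 40.75
tool_pos: [569.2, -242.5, 82.7]
tcp_rot: [-179.9, -0.1, 90.1]
ft_force: [-0.9, 0.2, -0.5]
finger_gap: 38.9
grip_force: 35.6
```

Request:
apply_moves:
  rows:
    - [0, 0, 5, 0, 0, 0]
    - [0, 0, 0, 0, 0, 0]
    - [0, 0, 0, 0, 0, 0]
    - [0, 0, 0, 0, 0, 0]
    - [0, 0, 0, 0, 0, 0]

```text
time: 41.38
tool_pos: [570.2, -243.5, 79.0]
tcp_rot: [180.0, 0.0, 90.1]
ft_force: [-0.9, -0.5, -2.3]
finger_gap: 38.9
grip_force: 35.6
```

Request:
apply_moves:
  rows:
    - [0, 0, 1, 0, 0, 0]
    - [0, 0, 1, 0, 0, 0]
    - [0, 0, 0, 0, 0, 0]
    - [0, 0, 0, 0, 0, 0]
    - [0, 0, 0, 0, 0, 0]

```text
time: 42.0
tool_pos: [570.1, -243.4, 76.8]
tcp_rot: [180.0, 0.0, 90.1]
ft_force: [-0.2, 0.6, -0.5]
finger_gap: 39.2
grip_force: 35.6
```

Request:
apply_moves:
  rows:
    - [0, 0, 1, 0, 0, 0]
    - [0, 0, 0, 0, 0, 0]
    - [0, 0, 0, 0, 0, 0]
    - [0, 0, 0, 0, 0, 0]
    - [0, 0, 0, 0, 0, 0]

```text
time: 42.62
tool_pos: [570.2, -243.6, 76.3]
tcp_rot: [180.0, 0.0, 90.1]
ft_force: [-2.3, 0.7, 4.5]
finger_gap: 38.9
grip_force: 36.3
```

Contact (4.5 N). I'll release, rise and check everything.

Request:
apply_moves:
  rows:
    - [0, 0, 0, 0, 0, 0]
    - [0, 0, 0, 0, 0, 0]
    - [0, 0, 0, 0, 0, 0]
    - [0, 0, 0, 0, 0, 0]
    - [0, 0, -15, 0, 0, 0]
  fingers: 76

```text
time: 43.25
tool_pos: [568.9, -242.8, 89.7]
tcp_rot: [-179.8, -0.1, 90.1]
ft_force: [-0.4, 0.2, -0.4]
finger_gap: 76.0
grip_force: 0.0
```

Request:
apply_moves:
  rows:
    - [0, 0, -35, 0, 0, 0]
    - [0, 0, -40, 0, 0, 0]
    - [0, 0, -40, 0, 0, 0]
    - [30, -40, -10, 0, 0, 0]
    - [30, -40, 0, 0, 0, 0]

```text
time: 43.88
tool_pos: [490.3, -183.5, 218.7]
tcp_rot: [179.8, 0.1, 90.0]
ft_force: [0.5, 0.2, 0.1]
finger_gap: 75.5
grip_force: 0.0
```

Request:
apply_moves:
  rows:
    - [0, -40, 0, 0, 0, 0]
    - [0, 0, 0, 0, 0, 0]
    - [0, 0, 0, 0, 0, 0]
    - [0, 0, 0, 0, 0, 0]
    - [0, 0, 0, 0, 0, 0]

```text
time: 44.5
tool_pos: [450.6, -183.6, 215.8]
tcp_rot: [-180.0, -0.0, 90.1]
ft_force: [1.1, 0.1, 0.5]
finger_gap: 76.0
grip_force: 0.0
```

Run:
```python
from h import *
s,p,P=look('scene','s2.png');print(s['tool_pos'])
for o in 'red_bottle green_bottle yellow_bottle press_mould stick jigger bowl amber_bottle'.split():
    print(o,[(np.round(q['xyz']).tolist(),round(q['confidence'],2)) for q in models.place_of(o,'scene')[:2]])
```

```text
[ 450.55865271 -183.63547764  215.84260425]
red_bottle [([495.0, 456.0, 10.0], 0.62)]
green_bottle [([512.0, 369.0, 4.0], 0.44)]
yellow_bottle []
press_mould [([638.0, 134.0, 20.0], 0.64)]
stick [([657.0, 216.0, 19.0], 0.49)]
jigger [([567.0, -243.0, 1.0], 0.58)]
bowl [([572.0, -245.0, -2.0], 0.84)]
amber_bottle [([697.0, -24.0, 3.0], 0.68)]
```

View pics/s2.png

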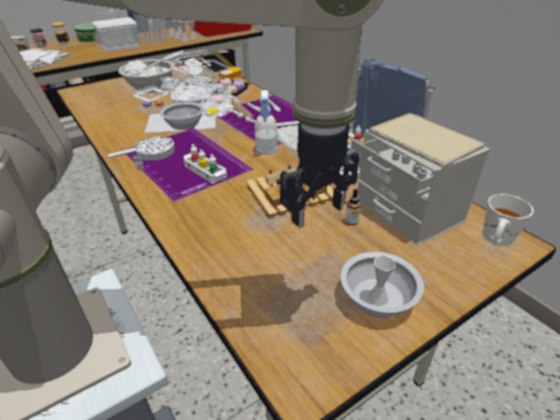

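The jigger stands in the bowl at (383,275), the three bottles are in the caddy at (205,165), the rack is loaded, and amber at (353,210) has not moved.

```bash
python3 -c "
from bench import job
print(job.hand_in())"
```

```text
the job is handed in; nothing more can be done
None
```

The table is cleared and the job was handed in at about 45 s: red and green bottles in their own bays, mould and stick centred on the rack, and jigger standing in the bowl, with yellow and amber still where they were; the hand-in gave no verdict.

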